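# Load the laser marker's dial and index it one click

## Robot

A 7-joint arm with a two-finger parallel gripper is mounted at the origin on the work surface. World frame = base frame: x ahead of the robot, y to its left, z up, the work surface at z = 0. Lengths are in m, angles in rad, forces in N, time in s.
With the tool pointing down it reaches from about 0.425 to 0.825 m from the base axis. Payload 3.6 kg.
Tool frame: the origin (TCP) lies on the mounting face of the last link; the fingertips stand 186 mm ahead of it and the grasp point (between the pads) lies 167 mm ahead of it (bot.grip_depth is the distance from the TCP to the grasp point, in m); z points along the fingers, x is the direction in which the jaws open and shut, and the axes are right-handed (so a half turn about z gives the same grasp; the last joint's range is limited). The gripper opens to 93 mm and grips with 3 to 60 N. Pads are 15 mm wide; open, the fingers measure 128 mm over their backs; the gripper's body (75 mm by 188 mm) begins 65 mm behind the grasp point.
Start: joints at [1.21, 0.615, -0.013, 1.423, 0.008, 1.103, -0.04], TCP at [0.213, -0.614, 0.405] pointing down, gripper open.
Joint ranges: [-3.12, 3.12], [-0.3, 2.06], [-1.34, 1.32], [0.26, 2.42], [-1.36, 4.5], [0.01, 1.98], [-2.84, 2.84]. Speed limits (rad/s): [2.79, 2.79, 3.14, 3.14, 3.14, 3.14, 3.14].

## Interface

Orientations are given as a unit quaternion [w, x, y, z].
In Python, from station import bot, optics, job gives the robot as it stands.
- The arm moves only by the tool drive_tool, never from a script. Its argument "plan" is a list that holds one entry, the list of rows, each a list of 7 numbers: the shift along the tool's x, y, z in m, then the turn, a rotation vector about the tool's x, y, z in degrees, then the opening, from 0 (shut) to 1 (fully open). In form: [[[x, y, z, wx, wy, wz, gripper], ...]]. A call has 1 to 5 rows; each row is the pose to reach, as a shift and turn from the pose commanded when the call began, along the tool's axes at that moment; what a row does not reach only later rows make up. A row lasts 1/12 s, in which the tool goes at most 41.7 mm and 7.16 degrees, less where a joint would pass 70% of its speed; a pose out of reach is approached as far as the arm can. A call with a gripper value outside its range is refused whole. The fingers move at their own pace and stop on an object; the grip force is fixed at half the most. Time passes only in rows, so rows that repeat a pose let the fingers close. It gives the time, the measured TCP pose, the force and the opening at its end, in the units of the state.
- bot.state(): the state, without advancing time (a new reading comes with each control period).
- optics.snapshot(name): name is "side" or "top" or "wrist"; returns a dict with "color" (480x640x3 uint8, blue, green, red), "range_z" (480x640 float32, m along the optical axis (not along the pixel's ray), 0 where there is no reading), "camera_matrix" (3x3 intrinsics, pixels), "D" ([k1, k2, p1, p2, k3] as OpenCV has them; the pictures are not rectified), "pose" (4x4, takes a point from camera to world coordinates); the wrist camera has in their place "tool_from_camera" (4x4, takes a point from camera to tool coordinates, whose origin is the TCP and whose axes are the tool frame's). Camera axes: x right, y down, z forward; pixel columns grow to the right and rows downward; lengths in m; the calibration is good to about 2 mm. A picture is of the moment at which its call begins: read the wrist's pose just before it.
- job.sign_off(): hands the job in, once; it reports no verdict.
The state is a dict: "t": time; "joint_positions": joint angles; "dq": joint speeds; "tau": joint torques, N m; "tool_pos": TCP position; "tcp_rot": TCP orientation; "ft_force": force on the tool from outside, world axes, zero at the start; "torque": the same for the moment, N m; "opening": finger opening in m.
Only numpy, scipy, OpenCV 4.12 (cv2) and the standard library are available. Lean on these libraries where they do the work, as an engineer would, in place of code of your own. Each camera call takes 0.05 s, during which the arm holds its last target. There are 200 camera calls.

## Task

Take the slim tall tea canister that stands on the desk, put it upright into the empty pocket of the laser marker's dial that is at the loading mark, and press it gently, without forcing it, until it is fully home. Then turn the dial by its pegs one click clockwise (seen from above), so that the next empty pocket stands at the mark, and let go. Leave the tins already in the dial in their pockets and the other things on the desk where they are.

Things in the scene. Friction and masses are not known exactly. Their poses are not given: they have to be found in the camera images.
- canister_mid (a point): the canister to load: plain aluminium tea canister, 40 mm across, 75 mm tall, upright on the desk, 80 to 150 g, foot chamfered 1.5 mm; this point is its centre, half-way up, z along its axis. The wide tin is 58 mm across, the short tin 42 mm tall.
- marker: desk-top laser marker, fixed: round base with a six-pocket dial turned by hand; beside it at local +y (230 to 290 mm from the dial's axis) a column 0.52 m tall carries the head, whose lens hangs 0.31 m above the desk over the pocket on the local +y side. Origin on the dial's axis at desk height, z up. Pushing the canister with over 25 N is forcing: contact forces on it, the ball's squeeze (about 15) included, must not sum to 45 N.
- dial_axis (a point): centre of the black dial plate's top face, 50 mm above the desk, on the turning axis; axes turn with the dial. Plate 304 mm across. Six pockets 60 deg apart, nominally at 95 mm radius; six upright pegs at 138 mm radius half-way between them. Clockwise (from above) from the one at the mark: loaded_1, loaded_2 (under the lens), loaded_3, then two more empty pockets.
- pocket (a point): the empty pocket to load, at the loading mark; turns with the dial. This point is at the height of the nest's top (28 mm above the plate) at 95 mm radius, but this nest is clamped by eye in a radial slot: its bore truly lies up to 11 mm nearer to or farther from the dial's axis (not sideways). Find it by feel or sight. Canister fully home: its foot 4 mm, its centre 41.5 mm above the plate.
- next_pocket (a point): next empty pocket, one click anticlockwise of pocket, point at its nest's top; turns with the dial; has to end at mark. Nests are white blocks 58 mm square, 28 mm tall, bore 42.5 mm across, 24 mm deep. In the one to load a sprung ball in the wall 10 mm below the top resists: the tin's weight will not seat it, a push of 4 to 12 N does, then it slides on to the floor.
- third_pocket (a point): the third empty pocket, two clicks anticlockwise of pocket; turns with the dial.
- pocket_before (a point): pocket that holds loaded_1, one click clockwise of pocket; turns with the dial.
- mark (a point): loading position, fixed to the machine: 95 mm from the dial's axis, at the height of the plate's top, on the side towards the robot; a small upright tab with a dark line stands outside the plate's rim there (172 mm from the axis, 44 mm tall).
- peg (a point): one of six plain steel turning pegs on the dial, 14 mm across, standing 62 mm up from the plate; the point is on its axis 50 mm above the plate. This one is between next_pocket and third_pocket; turns with the dial. Nest blocks near it are 28 mm tall.
- dial (a joint): angle of the dial, rad; 0 at the start, grows clockwise seen from above. Clicks every 1.047 rad (60 deg): a sprung roller drops between the lobes of a star wheel. It takes up to about 0.4 N m (3 N at a peg) to leave a click; past half-way it pulls the dial by itself to the next one.
- loaded_1_mid (a point): seated tin in the dial, same make as the canister (40 mm across, 75 mm tall); this point is its centre, half-way up. Must stay in its pocket.
- loaded_2_mid (a point): seated tin in the dial, same make as the canister (40 mm across, 75 mm tall); this point is its centre, half-way up. Must stay in its pocket.
- loaded_3_mid (a point): seated tin in the dial, same make as the canister (40 mm across, 75 mm tall); this point is its centre, half-way up. Must stay in its pocket.
- wide_tin_mid (a point): wide aluminium tin on the desk, 58 mm across, 75 mm tall, not wanted; this point is its centre.
- short_tin_mid (a point): short aluminium tin on the desk, 40 mm across, 42 mm tall, not wanted; this point is its centre.
- scanner: bar-code scanner on a round foot, 90 mm across, 105 mm tall; origin under its middle. Not to be moved.
Not all that is in view belongs to the job. Leave any blue or purple look-alike of the part that bears canister_mid alone.

How it is judged:
On the way, in this order (a step that is already met when the one before it is completed fails the run):
1. the canister is upright and fully home in the pocket while that pocket is at the loading mark (z of canister_mid in the frame of dial_axis between 0.036 and 0.0435 m and angle between canister_mid's own z axis and vertical below 0.08 rad and horizontal distance between canister_mid and pocket below 0.014 m and horizontal distance between pocket and mark below 0.015 m), for 0.2 s.
2. the dial is turned one click clockwise with the canister home, the next empty pocket at the mark (z of canister_mid in the frame of dial_axis between 0.036 and 0.0435 m and angle between canister_mid's own z axis and vertical below 0.08 rad and horizontal distance between canister_mid and pocket below 0.014 m and horizontal distance between next_pocket and mark below 0.008 m), for 0.2 s.
At the end, for the whole second after the job is handed in: The canister is fully home (within 2 mm) and upright in the pocket, the next empty pocket is at the loading mark within 6 mm with the dial at rest, the three other tins are home in theirs, and the things on the desk are within 30 mm of where they were (z of canister_mid in the frame of dial_axis between 0.036 and 0.0435 m and angle between each of canister_mid, loaded_1_mid, loaded_2_mid, loaded_3_mid's own z axis and vertical below 0.08 rad and horizontal distance between canister_mid and pocket below 0.014 m and horizontal distance between next_pocket and mark below 0.006 m and velocity of joint dial between -0.05 and 0.05 rad/s and z of each of loaded_1_mid, loaded_2_mid, loaded_3_mid in the frame of dial_axis below 0.0445 m and distance of each of wide_tin_mid, short_tin_mid, scanner from where it was at the start of the episode below 0.03 m); the robot touches nothing.
It fails at once if the canister is forced against the machine: contact forces between them over 45 N (contact force between canister and marker above 45 N).
It fails at once if the dial is turned a second click (horizontal distance between third_pocket and mark below 0.03 m).
It fails at once if the dial is turned a click the wrong way (horizontal distance between pocket_before and mark below 0.03 m).
It fails at once if another thing on the desk is shoved aside by more than 30 mm (distance of any of wide_tin_mid, short_tin_mid, scanner from where it was at the start of the episode above 0.03 m).
It also fails if it takes over 64 s, if anything falls off the work surface, if the arm or the gripper's body presses on something with over 40 N, if the wrist force passes 120 N, or if a joint passes its speed limit or range.

## Working session

There is one attempt and no reset: what is moved stays moved. The work goes in short steps, Python scripts to look and compute and a tool call to move; the robot and the scene stay as the last step left them, time stands still between calls to the robot, and variables do not carry over. Pictures are saved under pics/ and viewed, about 8 in all and at most 12, crops included, and the job is handed in when it is done.

Besides the shell and the picture viewer there is one more tool, called after ">>>" as a command line: name --argument value ..., lists and objects as JSON in quotes. drive_tool: Moves the arm, as the interface text tells. Its arguments: {"type":"object","properties":{"plan":{"type":"array"}},"required":["plan"]}

```bash
mkdir -p pics
cat > h.py <<'E'
import numpy as np, cv2, pickle
from station import bot, optics, job
from scipy.spatial.transform import Rotation as R
def q2R(q): return R.from_quat([q[1],q[2],q[3],q[0]]).as_matrix()
def snap(name):
    s=bot.state(); d=optics.snapshot(name)
    if name=="wrist":
        T=np.eye(4);T[:3,:3]=q2R(s["tcp_rot"]);T[:3,3]=s["tool_pos"]
        d["pose"]=T@np.array(d["tool_from_camera"])
    return d
def cloud(d):
    h,w=d["range_z"].shape
    u,v=np.meshgrid(np.arange(w),np.arange(h))
    p=cv2.undistortPoints(np.stack([u,v],-1).reshape(-1,1,2).astype(np.float32),np.array(d["camera_matrix"]),np.array(d["D"])).reshape(h,w,2)
    z=d["range_z"]; P=np.dstack([p[...,0]*z,p[...,1]*z,z])
    W=P@np.array(d["pose"])[:3,:3].T+np.array(d["pose"])[:3,3]
    W[z==0]=np.nan
    return W
E
python3 - <<'E'
from h import *
for n in ["side","top"]:
    d=snap(n); cv2.imwrite(f"pics/{n}0.png",d["color"]); pickle.dump(d,open(f"{n}0.pkl","wb"))
    print(n,np.round(d["pose"],3).tolist())
print(bot.state())
E
```

```text
side [[-0.924, -0.282, 0.26, 0.226], [-0.383, 0.664, -0.642, 0.576], [0.008, -0.692, -0.722, 0.854], [0.0, 0.0, 0.0, 1.0]]
top [[0.005, -0.982, 0.188, 0.301], [-1.0, 0.001, 0.031, -0.117], [-0.031, -0.188, -0.982, 1.133], [0.0, 0.0, 0.0, 1.0]]
{'t': 0.1, 'joint_positions': array([ 1.21051474,  0.61578652, -0.01264096,  1.42471854,  0.00812097,
        1.10341571, -0.04041955]), 'dq': array([ 0.00043578, -0.00124569,  0.00200411, -0.00466244,  0.00035051,
       -0.00048412,  0.00128547]), 'tau': array([ 5.26996118e-04, -4.60041153e+01,  2.09711110e-01, -1.66245818e+01,
       -6.12098468e-02,  1.69109681e-02,  8.60259729e-05]), 'tool_pos': array([ 0.21288213, -0.61384883,  0.4037265 ]), 'tcp_rot': array([-6.47022210e-04,  8.14766099e-01, -5.79788674e-01, -9.37190810e-04]), 'ft_force': array([-0.12334403,  0.79667442,  0.14056904]), 'torque': array([ 0.0428914 , -0.02130728,  0.00844753]), 'opening': 0.09292660477797275}
```

View pics/top0.png

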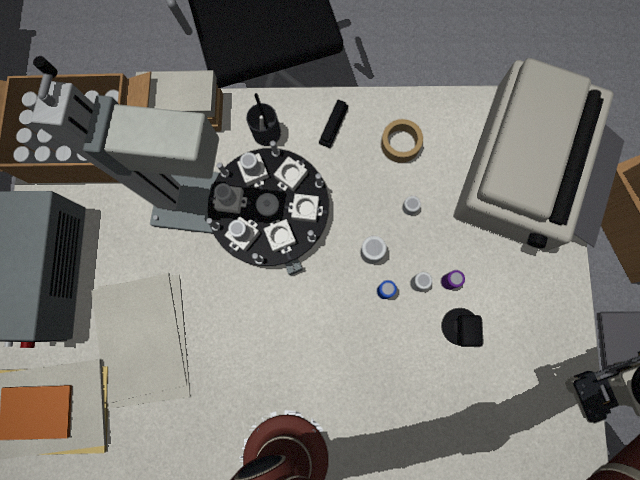

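View pics/side0.png

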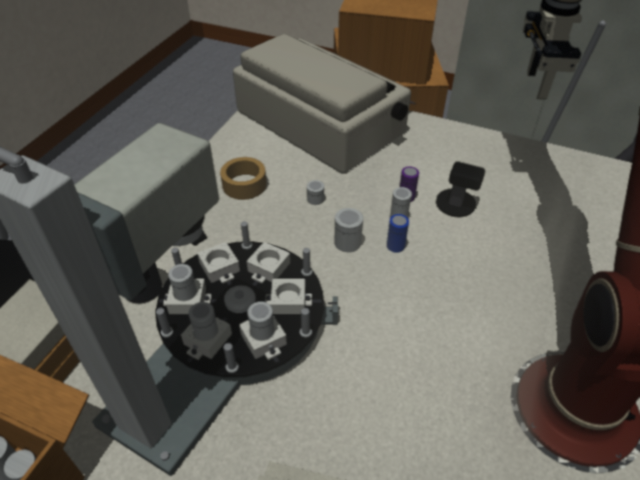

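The top view shows the target canister at about (423,282), between the blue (387,289) and purple (454,279) look-alikes. The wide tin is at (374,250), the short tin at (412,205), the dial centre at (267,206), the mark tab at (295,268) and the pocket at (280,236). The side view agrees, with the tab at (332,310) and the pocket at (289,293).

Run:
```python
from h import *
for n in ["top","side"]:
    d=pickle.load(open(n+"0.pkl","rb")); W=cloud(d).reshape(-1,3); C=d["color"].reshape(-1,3)
    W0=W[~np.isnan(W[:,0])]
    if n=="top":
        Wt=cloud(d)
        for nm,(u,v) in dict(can=(423,282),blue=(387,288),pur=(454,279),short=(412,205),wide=(374,250),dial=(267,206),tab=(294,268),pk=(280,236),nxt=(305,208),third=(290,172),peg=(318,183)).items(): print(nm,Wt[v,u].round(3))
    # tops z 0.068-0.085 near desk tins
    m=(W0[:,2]>0.066)&(W0[:,2]<0.085)&(W0[:,1]<-0.17)&(W0[:,1]>-0.5)&(W0[:,0]>0.2)&(W0[:,0]<0.7)
    P=W0[m]; 
    import scipy.cluster.hierarchy as hc
    if len(P):
        l=hc.fcluster(hc.linkage(P[:,:2],'single'),0.008,'distance')
        for k in set(l):
            q=P[l==k]
            if len(q)>15:
                c,r=cv2.minEnclosingCircle(q[:,:2].astype(np.float32)); print(n,"tin",len(q),np.round(c,4),round(r,4),q[:,2].mean().round(4))
    # dial plate: dark, z~0.05
    m=(np.abs(W[:,2]-0.05)<0.008)&(C.max(1)<60)&(W[:,0]>.35)&(W[:,0]<.85)&(W[:,1]>-.25)&(W[:,1]<.25)
    P=W[m]
    c,r=cv2.minEnclosingCircle(P[:,:2].astype(np.float32)); print(n,"dial",np.round(c,4),round(r,4),len(P))
    # nest tops
    m=(np.abs(W[:,2]-0.078)<0.006)&(C.min(1)>110)&(np.hypot(W[:,0]-c[0],W[:,1]-c[1])<.15)
    P=W[m]; l=hc.fcluster(hc.linkage(P[:,:2],'single'),0.006,'distance')
    for k in set(l):
        q=P[l==k]
        if len(q)>60:
            b=cv2.minAreaRect(q[:,:2].astype(np.float32)); v=np.array(b[0])-c
            print(n,"nest",len(q),np.round(b[0],4),np.round(b[1],4),round(b[2],1),"r",np.hypot(*v).round(4),"ang",np.degrees(np.arctan2(v[1],v[0])).round(1))
    m=(W[:,2]>.1)&(W[:,2]<.122)&(np.hypot(W[:,0]-c[0],W[:,1]-c[1])<.152)
    P=W[m]; l=hc.fcluster(hc.linkage(P[:,:2],'single'),0.007,'distance')
    for k in set(l):
        q=P[l==k]
        if len(q)>3:
            v=q[:,:2].mean(0)-c; print(n,"up",len(q),q.mean(0).round(4),"r",np.hypot(*v).round(4),"ang",np.degrees(np.arctan2(v[1],v[0])).round(1))
```

```text
can [ 0.406 -0.32   0.075]
blue [ 0.392 -0.236  0.073]
pur [ 0.413 -0.392  0.072]
short [ 0.6   -0.307  0.038]
wide [ 0.481 -0.208  0.073]
dial [0.592 0.05  0.063]
tab [ 0.442 -0.017  0.047]
pk [0.52  0.018 0.051]
nxt [ 0.59  -0.042  0.052]
third [ 0.683 -0.004  0.052]
peg [ 0.648 -0.075  0.07 ]
top tin 173 [ 0.6213 -0.479 ] 0.0809 0.0756
top tin 40 [ 0.2956 -0.3995] 0.0344 0.0803
top tin 480 [ 0.4886 -0.2075] 0.0296 0.0747
top tin 226 [ 0.3917 -0.2387] 0.0203 0.0747
top tin 250 [ 0.4148 -0.3957] 0.0206 0.0744
top tin 240 [ 0.4114 -0.3192] 0.0205 0.0746
top dial [ 0.6092 -0.0178] 0.3191 5717
top nest 121 [0.6766 0.0832] [0.0362 0.0573] 22.8 r 0.1214 ang 56.3
top nest 324 [ 0.6752 -0.0068] [0.0592 0.058 ] 53.8 r 0.0669 ang 9.5
top nest 83 [0.5422 0.0932] [0.0587 0.0153] 47.2 r 0.1297 ang 121.1
top nest 338 [ 0.5876 -0.0439] [0.0586 0.0589] 81.9 r 0.0339 ang -129.7
top nest 336 [0.5188 0.0163] [0.0598 0.0572] 23.0 r 0.0966 ang 159.3
top up 33 [ 0.5156 -0.0598  0.1103] r 0.1027 ang -155.9
top up 34 [ 0.6521 -0.077   0.1094] r 0.0731 ang -54.1
top up 26 [0.5178 0.0901 0.1117] r 0.1415 an
[... 493 characters left out ...]
083] [0.0578 0.0574] 51.4 r 0.1239 ang 127.5
side nest 507 [0.5224 0.0175] [0.0577 0.0619] 23.8 r 0.0792 ang 174.5
side nest 434 [ 0.59  -0.043] [0.0602 0.0602] 84.4 r 0.0542 ang -102.1
side nest 423 [ 0.6769 -0.0065] [0.0585 0.0614] 52.7 r 0.0774 ang -12.3
side nest 293 [0.6881 0.0892] [0.058 0.06 ] 22.1 r 0.1175 ang 42.4
side up 64 [ 0.6547 -0.0733  0.1086] r 0.0989 ang -57.3
side up 68 [ 0.5181 -0.056   0.1089] r 0.1062 ang -141.6
side up 67 [0.7358 0.0365 0.1094] r 0.1371 ang 11.2
side up 201 [0.678  0.0997 0.1111] r 0.118 ang 49.5
side up 123 [0.5958 0.1521 0.1113] r 0.1422 ang 92.2
side up 49 [0.4659 0.0698 0.1106] r 0.148 ang 156.2
side up 185 [0.5173 0.1214 0.1112] r 0.1395 ang 127.0
```

```bash
cat > plan.py <<'E'
# usage: plan.py x y z yaw(deg) n -> n calls from the present pose to the world TCP pose (tool down)
import sys; from h import *
def plan(tgt,n,start=None):
    s=bot.state(); p=np.array(s["tool_pos"]); M=q2R(s["tcp_rot"])
    if start is not None: p=np.array(start[:3]); M=(R.from_euler('z',start[3],degrees=True)*R.from_euler('x',180,degrees=True)).as_matrix()
    E=(R.from_euler('z',tgt[3],degrees=True)*R.from_euler('x',180,degrees=True)).as_matrix()
    tot=R.from_matrix(M.T@E).as_rotvec()
    for i in range(n):
        d=M.T@((np.array(tgt[:3])-p)/n); print(np.round(d,4),np.degrees(tot/n).round(2)); M=M@R.from_rotvec(tot/n).as_matrix(); p=p+(np.array(tgt[:3])-p)/n if False else p
if __name__=="__main__":
    a=[float(v) for v in sys.argv[1:]]; plan(a[:4],int(a[4]))
E
sed -i 's/; p=p+.*if False else p//' plan.py
python3 plan.py 0.4128 -0.3191 0.36 23.1 3
```

```text
[-0.071  -0.0952  0.0147] [-4.000e-02  3.000e-02 -3.132e+01]
[-0.0111 -0.1182  0.0146] [-4.000e-02  3.000e-02 -3.132e+01]
[ 0.0519 -0.1068  0.0146] [-4.000e-02  3.000e-02 -3.132e+01]
```

>>> drive_tool --plan '[[[-0.071,-0.095,0.0147,0,0,-31.3,1],[-0.071,-0.095,0.0147,0,0,-31.3,1],[-0.071,-0.095,0.0147,0,0,-31.3,1],[-0.071,-0.095,0.0147,0,0,-31.3,1],[-0.071,-0.095,0.0147,0,0,-31.3,1]]]'

```text
t: 0.52
tool_pos: [0.2818, -0.5132, 0.3896]
tcp_rot: [-0.001, 0.943, -0.333, -0.0]
ft_force: [-0.1, -1.0, -0.5]
opening: 0.0929
```

>>> drive_tool --plan '[[[-0.011,-0.118,0.0147,0,0,-31.3,1],[-0.011,-0.118,0.0147,0,0,-31.3,1],[-0.011,-0.118,0.0147,0,0,-31.3,1],[-0.011,-0.118,0.0147,0,0,-31.3,1],[-0.011,-0.118,0.0147,0,0,-31.3,1]]]'

```text
t: 0.93
tool_pos: [0.348, -0.4151, 0.3749]
tcp_rot: [-0.001, 0.998, -0.066, -0.0]
ft_force: [-0.4, -1.5, -0.4]
opening: 0.0929
```

>>> drive_tool --plan '[[[0.052,-0.107,0.0147,0,0,-31.3,1],[0.052,-0.107,0.0147,0,0,-31.3,1],[0.052,-0.107,0.0147,0,0,-31.3,1],[0.052,-0.107,0.0147,0,0,-31.3,1],[0.052,-0.107,0.0147,0,0,-31.3,1]]]'

```text
t: 1.35
tool_pos: [0.4145, -0.3166, 0.3603]
tcp_rot: [-0.001, 0.979, 0.205, 0.0]
ft_force: [-1.1, -1.5, -0.3]
opening: 0.0929
```

```bash
python3 - <<'E'
from h import *
d=snap("wrist"); cv2.imwrite("pics/w1.png",d["color"]); print(d["camera_matrix"],np.array(d["tool_from_camera"]).round(3))
W=cloud(d).reshape(-1,3); W=W[~np.isnan(W[:,0])]
m=(abs(W[:,2]-.075)<.006)&(np.hypot(W[:,0]-.413,W[:,1]+.319)<.035); q=W[m]
print(m.sum(), cv2.minEnclosingCircle(q[:,:2].astype(np.float32)) if m.sum() else 0)
s=bot.state(); print(s["t"],s["tool_pos"],s["tcp_rot"],R.from_matrix(q2R(s["tcp_rot"])@np.diag([1,-1,-1])).as_euler('zyx',degrees=True))
E
python3 plan.py 0.4128 -0.3191 0.222 23.1 1
```

```text
[[351.11021724   0.         322.82475388]
 [  0.         351.11021724 237.19938048]
 [  0.           0.           1.        ]] [[ 1.     0.    -0.001  0.001]
 [-0.     0.965  0.26  -0.073]
 [ 0.001 -0.26   0.965  0.019]
 [ 0.     0.     0.     1.   ]]
2001 ((0.41285786032676697, -0.319933146238327), 0.020261939615011215)
1.4 [ 0.41357452 -0.31824241  0.36017066] [-6.85944700e-04  9.79138154e-01  2.03194316e-01 -2.74883411e-04] [23.44761043  0.04681397  0.07056322]
[-0.001   0.0007  0.1382] [-0.08  0.02  0.35]
```

>>> drive_tool --plan '[[[-0.001,0.001,0.035,0,0,0.3,1],[-0.001,0.001,0.07,0,0,0.3,1],[-0.001,0.001,0.105,0,0,0.3,1],[-0.001,0.001,0.13,0,0,0.3,1],[-0.001,0.001,0.138,0,0,0.3,1]]]'

```text
t: 1.82
tool_pos: [0.4108, -0.3206, 0.2189]
tcp_rot: [-0.003, 0.981, 0.196, -0.003]
ft_force: [-0.2, 0.2, 0.3]
opening: 0.0928
```

>>> drive_tool --plan '[[[0,0,0,0,0,0,1],[0,0,0,0,0,0,0],[0,0,0,0,0,0,0],[0,0,0,0,0,0,0],[0,0,0,0,0,0,0]]]'

```text
t: 2.23
tool_pos: [0.4128, -0.3212, 0.2241]
tcp_rot: [0.001, 0.98, 0.197, 0.001]
ft_force: [0.4, -0.5, -0.4]
opening: 0.0707
```

>>> drive_tool --plan '[[[0,0,0,0,0,0,0],[0,0,0,0,0,0,0],[0,0,0,0,0,0,0],[0,0,0,0,0,0,0],[0,0,0,0,0,0,0]]]'

```text
t: 2.65
tool_pos: [0.4125, -0.3208, 0.2227]
tcp_rot: [0.0, 0.98, 0.197, 0.0]
ft_force: [-0.3, 0.0, 1.7]
opening: 0.0395
```

>>> drive_tool --plan '[[[0,0,0,0,0,0,0],[0,0,-0.03,0,0,0,0],[0,0,-0.07,0,0,0,0],[0,0,-0.11,0,0,0,0],[0,0,-0.147,0,0,0,0]]]'

```text
t: 3.07
tool_pos: [0.4122, -0.3206, 0.3711]
tcp_rot: [-0.001, 0.98, 0.197, -0.0]
ft_force: [-0.3, -1.2, -0.9]
opening: 0.0399
```

```bash
python3 plan.py 0.5425 -0.038 0.37 23.1 2; python3 -c "
from h import *
print(bot.state())"
```

```text
[ 0.1147 -0.1051  0.0007] [-0.04  0.01 -0.18]
[ 0.115  -0.1048  0.0006] [-0.04  0.01 -0.18]
{'t': 3.0667, 'joint_positions': array([ 0.95030242,  0.49595497, -0.4903558 ,  1.8258553 ,  0.29116965,
        0.89264462,  0.7222372 ]), 'dq': array([ 0.23786084, -0.55853449, -0.28686007, -0.53407129, -0.41417503,
        1.0281026 ,  0.37327769]), 'tau': array([ -1.2433229 , -34.94761348,  -3.77088189, -12.55859971,
         0.13490471,  -0.38999255,  -0.22756315]), 'tool_pos': array([ 0.41218661, -0.32058278,  0.37113363]), 'tcp_rot': array([-5.76361390e-04,  9.80363152e-01,  1.97199651e-01, -2.35030689e-04]), 'ft_force': array([-0.26990611, -1.1725319 , -0.8948754 ]), 'torque': array([-0.08005771, -0.16227609,  0.08425557]), 'opening': 0.0398863107901452}
```

>>> drive_tool --plan '[[[0.023,-0.021,0,0,0,-0.2,0],[0.046,-0.042,0,0,0,-0.2,0],[0.07,-0.064,0,0,0,-0.2,0],[0.093,-0.085,0,0,0,-0.2,0],[0.115,-0.105,0,0,0,-0.2,0]]]'

```text
t: 3.48
tool_pos: [0.4781, -0.1779, 0.3695]
tcp_rot: [-0.0, 0.98, 0.199, -0.0]
ft_force: [0.5, -0.1, -1.6]
opening: 0.0399
```

>>> drive_tool --plan '[[[0.023,-0.021,0,0,0,0,0],[0.046,-0.042,0,0,0,0,0],[0.07,-0.064,0,0,0,0,0],[0.1,-0.092,0,0,0,0,0],[0.115,-0.105,0,0,0,0,0]]]'

```text
t: 3.9
tool_pos: [0.5438, -0.0326, 0.3697]
tcp_rot: [-0.002, 0.979, 0.202, 0.001]
ft_force: [0.0, 1.0, -1.0]
opening: 0.0397
```

>>> drive_tool --plan '[[[0,0,0,0,0,0,0],[0,0,0,0,0,0,0],[0,0,0,0,0,0,0]]]'

```text
t: 4.15
tool_pos: [0.5425, -0.0391, 0.369]
tcp_rot: [0.0, 0.98, 0.198, -0.001]
ft_force: [-0.7, 0.1, -1.8]
opening: 0.0394
```

Run:
```python
from h import *
import scipy.cluster.hierarchy as hc
d=snap("wrist"); cv2.imwrite("pics/w2.png",d["color"]); pickle.dump(d,open("w2.pkl","wb"))
s=bot.state(); print(s["t"],s["tool_pos"],R.from_matrix(q2R(s["tcp_rot"])@np.diag([1,-1,-1])).as_euler('zyx',degrees=True),s["opening"],s["ft_force"])
W=cloud(d).reshape(-1,3); C=d["color"].reshape(-1,3)
m=(abs(W[:,2]-.078)<.006)&(C.min(1)>90)&(np.hypot(W[:,0]-.598,W[:,1]-.051)<.15)
P=W[m]; P=P[::2]; l=hc.fcluster(hc.linkage(P[:,:2],'single'),0.004,'distance')
for k in set(l):
    q=P[l==k]
    if len(q)>100:
        b=cv2.minAreaRect(q[:,:2].astype(np.float32)); print("nest",len(q),np.round(b[0],4),np.round(b[1],4),round(b[2],1),q[:,2].mean())
m=(W[:,2]>.106)&(W[:,2]<.118)&(np.hypot(W[:,0]-.598,W[:,1]-.051)<.155)
P=W[m]; l=hc.fcluster(hc.linkage(P[:,:2],'single'),0.005,'distance')
for k in set(l):
    q=P[l==k]
    if 20<len(q): print("peg",len(q),q.mean(0).round(4),cv2.minEnclosingCircle(q[:,:2].astype(np.float32)))
```

```text
4.2 [ 0.54246151 -0.03969675  0.36913671] [22.79181245  0.10357377 -0.08239462] 0.03960824298380673 [-0.43865796 -0.46292024 -0.42223095]
nest 1286 [0.6126 0.1462] [0.0586 0.0585] 83.1 0.07836991505920134
nest 1381 [0.5244 0.1099] [0.0579 0.0609] 53.3 0.07855126410754287
nest 1751 [0.5207 0.0178] [0.0583 0.0577] 22.9 0.07851224061376835
nest 830 [ 0.5909 -0.031 ] [0.0367 0.0589] 81.8 0.07837524560991015
nest 1532 [ 0.6771 -0.005 ] [0.0586 0.0597] 53.0 0.07801559876095275
nest 1179 [0.6886 0.089 ] [0.0592 0.0582] 22.9 0.07839148666719402
peg 302 [ 0.5178 -0.057   0.112 ] ((0.5182671546936035, -0.057792779058218), 0.007028704974800348)
peg 438 [0.4652 0.0685 0.1122] ((0.4647313058376312, 0.06863986700773239), 0.0070475987158715725)
peg 295 [0.5236 0.0931 0.1124] ((0.5249776244163513, 0.10658779740333557), 0.02000243030488491)
peg 644 [0.6023 0.1343 0.1122] ((0.6115744709968567, 0.14501632750034332), 0.020077290013432503)
peg 322 [0.7359 0.0355 0.1111] ((0.7373506426811218, 0.0355047732591629), 0.006988930515944958)
peg 319 [0.6812 0.1601 0.1108] ((0.6824458837509155, 0.15990394353866577), 0.0070178615860641)
peg 628 [0.6732 0.0844 0.1122] ((0.6872715950012207, 0.08894805610179901), 0.020199837163090706)
```

View pics/w2.png

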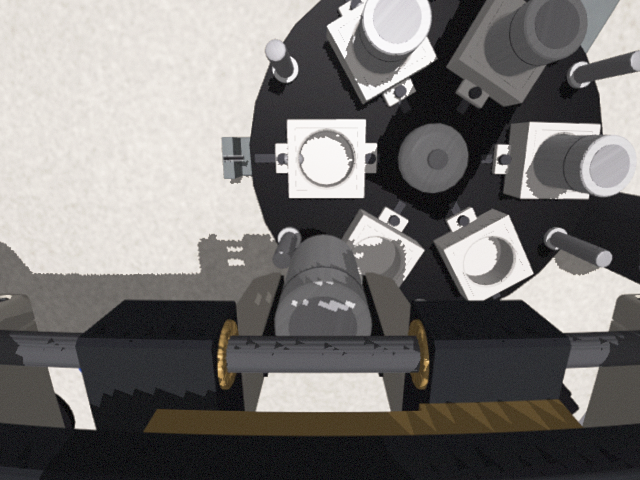

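The wrist view shows the pocket's bore at (327,158), centred in its block, with the tab at (236,158). The canister is held upright at about (323,290). The nest sits about 87 mm from the dial axis.

>>> drive_tool --plan '[[[0.001,-0.02,0,0,0,0,0],[0.0016,-0.045,0,0,0,0,0],[0.0016,-0.0607,0.01,0,0,0,0],[0.0016,-0.0607,0.035,0,0,0,0],[0.0016,-0.0607,0.057,0,0,0,0]]]'

```text
t: 4.62
tool_pos: [0.5203, 0.018, 0.3127]
tcp_rot: [0.0, 0.98, 0.198, 0.001]
ft_force: [-0.1, -1.2, -2.1]
opening: 0.0396
```

>>> drive_tool --plan '[[[0,0,0,0,0,0,0],[0,0,0,0,0,0,0],[0,0,0,0,0,0,0]]]'

```text
t: 4.87
tool_pos: [0.5213, 0.0175, 0.3136]
tcp_rot: [0.0, 0.98, 0.198, 0.001]
ft_force: [0.4, 0.5, -0.1]
opening: 0.0394
```

```bash
python3 - <<'E'
from h import *
d=snap("wrist"); cv2.imwrite("pics/w3.png",d["color"]); pickle.dump(d,open("w3.pkl","wb"))
s=bot.state(); print(s["t"],s["tool_pos"],R.from_matrix(q2R(s["tcp_rot"])@np.diag([1,-1,-1])).as_euler('zyx',degrees=True),s["opening"],s["ft_force"])
W=cloud(d).reshape(-1,3); C=d["color"].reshape(-1,3); p=s["tool_pos"]
m=(abs(W[:,2]-.078)<.004)&(C.min(1)>90)&(np.hypot(W[:,0]-.52,W[:,1]-.018)<.045)
b=cv2.minAreaRect(W[m][:,:2].astype(np.float32)); print(m.sum(),b)
for lo in (.095,.105,.115):
    m=(W[:,2]>lo)&(W[:,2]<lo+.01)&(np.hypot(W[:,0]-p[0],W[:,1]-p[1])<.024); q=W[m]
    if m.sum()>20:
        # circle fit
        A=np.c_[2*q[:,:2],np.ones(len(q))]; x=np.linalg.lstsq(A,(q[:,:2]**2).sum(1),rcond=None)[0]; print(lo,m.sum(),x[:2],np.sqrt(x[2]+x[:2]@x[:2]))
E
python3 plan.py 0.5204 0.0169 0.31 22.9 1
```

```text
4.9167 [0.52142314 0.01773856 0.31393642] [ 2.28233550e+01 -1.43870674e-01  2.13314993e-03] 0.039692827152404214 [-0.92765757  0.29997012 -1.51965562]
2793 ((0.518129289150238, 0.023846901953220367), (0.058181099593639374, 0.0457603856921196), 22.675201416015625)
0.095 269 [0.521812   0.01820149] 0.019923797035504905
0.105 307 [0.52174624 0.0182661 ] 0.019867191771757605
0.115 348 [0.52177299 0.01816752] 0.019951597541480404
[-0.0013  0.0004  0.0039] [ 0.05 -0.13 -0.08]
```

>>> drive_tool --plan '[[[-0.0012,-0.0002,0,0,0,0,0],[-0.0012,-0.0002,0.003,0,0,0,0],[-0.0012,-0.0002,0.006,0,0,0,0],[-0.0012,-0.0002,0.009,0,0,0,0],[-0.0012,-0.0002,0.011,0,0,0,0]]]'

```text
t: 5.33
tool_pos: [0.5195, 0.0181, 0.3014]
tcp_rot: [-0.0, 0.98, 0.199, -0.0]
ft_force: [0.2, 0.4, -1.3]
opening: 0.0397
```

>>> drive_tool --plan '[[[0,0,0.001,0,0,0,0],[0,0,0.002,0,0,0,0],[0,0,0.003,0,0,0,0],[0,0,0.004,0,0,0,0],[0,0,0.005,0,0,0,0]]]'

```text
t: 5.75
tool_pos: [0.5197, 0.0182, 0.2966]
tcp_rot: [-0.0, 0.98, 0.199, 0.0]
ft_force: [-0.2, 0.8, -0.8]
opening: 0.0396
```

>>> drive_tool --plan '[[[0,0,0.001,0,0,0,0],[0,0,0.002,0,0,0,0],[0,0,0.003,0,0,0,0],[0,0,0.004,0,0,0,0]]]'

```text
t: 6.08
tool_pos: [0.5199, 0.0183, 0.2929]
tcp_rot: [-0.0, 0.98, 0.199, 0.001]
ft_force: [0.7, -0.3, 0.3]
opening: 0.0393
```

>>> drive_tool --plan '[[[0,0,0.001,0,0,0,0],[0,0,0.002,0,0,0,0],[0,0,0.003,0,0,0,0]]]'

```text
t: 6.33
tool_pos: [0.5205, 0.0183, 0.2907]
tcp_rot: [0.0, 0.98, 0.199, 0.002]
ft_force: [0.7, 0.6, 5.8]
opening: 0.0397
```

>>> drive_tool --plan '[[[0,0,0.001,0,0,0,0],[0,0,0.002,0,0,0,0]]]'

```text
t: 6.5
tool_pos: [0.5206, 0.0181, 0.2884]
tcp_rot: [0.0, 0.98, 0.199, 0.002]
ft_force: [2.0, -0.1, 2.5]
opening: 0.0396
```

>>> drive_tool --plan '[[[0,0,0.001,0,0,0,0],[0,0,0.002,0,0,0,0]]]'

```text
t: 6.67
tool_pos: [0.5206, 0.0182, 0.2861]
tcp_rot: [0.0, 0.98, 0.199, 0.002]
ft_force: [3.2, -1.3, 2.3]
opening: 0.0398
```

>>> drive_tool --plan '[[[0,0,0.001,0,0,0,0],[0,0,0.002,0,0,0,0],[0,0,0.003,0,0,0,0]]]'

```text
t: 6.92
tool_pos: [0.5204, 0.0184, 0.2828]
tcp_rot: [-0.0, 0.98, 0.199, 0.001]
ft_force: [4.3, -1.1, 1.6]
opening: 0.0396
```

>>> drive_tool --plan '[[[0,0,0.001,0,0,0,0],[0,0,0.002,0,0,0,0],[0,0,0.003,0,0,0,0]]]'

```text
t: 7.17
tool_pos: [0.5203, 0.0184, 0.2799]
tcp_rot: [-0.0, 0.98, 0.199, 0.001]
ft_force: [6.0, 0.4, 1.3]
opening: 0.0396
```

>>> drive_tool --plan '[[[0.0004,0,0,0,0,0,0],[0.0006,0,0.001,0,0,0,0],[0.0006,0,0.002,0,0,0,0]]]'

```text
t: 7.42
tool_pos: [0.5206, 0.0185, 0.2778]
tcp_rot: [-0.0, 0.98, 0.199, 0.001]
ft_force: [4.2, -0.3, 3.1]
opening: 0.0398
```

>>> drive_tool --plan '[[[0,0,0.0005,0,0,0,0],[0,0,0.001,0,0,0,0]]]'

```text
t: 7.58
tool_pos: [0.5206, 0.0185, 0.2768]
tcp_rot: [-0.0, 0.98, 0.199, 0.001]
ft_force: [4.8, 0.3, 1.9]
opening: 0.0397
```

>>> drive_tool --plan '[[[0,0,0.0005,0,0,0,0],[0,0,0.001,0,0,0,0]]]'

```text
t: 7.75
tool_pos: [0.5206, 0.0186, 0.2765]
tcp_rot: [0.0, 0.98, 0.199, 0.001]
ft_force: [2.7, -0.3, 12.1]
opening: 0.0396
```

Force rose at the expected floor height, so the canister is home. Opening the gripper.

>>> drive_tool --plan '[[[0,0,-0.0005,0,0,0,0],[0,0,-0.0005,0,0,0,0.6],[0,0,-0.0005,0,0,0,1],[0,0,-0.0005,0,0,0,1],[0,0,-0.0005,0,0,0,1]]]'

```text
t: 8.17
tool_pos: [0.5184, 0.0182, 0.2749]
tcp_rot: [-0.0, 0.98, 0.199, -0.003]
ft_force: [0.2, 0.8, 0.6]
opening: 0.0619
```

>>> drive_tool --plan '[[[0,0,0,0,0,0,1],[0,0,0,0,0,0,1],[0,0,0,0,0,0,1]]]'

```text
t: 8.42
tool_pos: [0.5198, 0.0184, 0.2759]
tcp_rot: [-0.0, 0.98, 0.199, -0.001]
ft_force: [0.4, -0.4, 0.0]
opening: 0.0817
```

>>> drive_tool --plan '[[[0,0,-0.02,0,0,0,1],[0,0,-0.05,0,0,0,1],[0,0,-0.08,0,0,0,1],[0,0,-0.1,0,0,0,1],[0,0,-0.1,0,0,0,1]]]'

```text
t: 8.83
tool_pos: [0.5212, 0.0191, 0.3804]
tcp_rot: [0.0, 0.98, 0.199, 0.004]
ft_force: [-0.2, 0.8, -0.1]
opening: 0.0932
```

Run:
```python
from h import *
d=snap("wrist"); cv2.imwrite("pics/w4.png",d["color"])
s=bot.state(); print(s["t"],s["tool_pos"],R.from_matrix(q2R(s["tcp_rot"])@np.diag([1,-1,-1])).as_euler('zyx',degrees=True),s["opening"],s["ft_force"])
W=cloud(d).reshape(-1,3)
for nm,c in dict(can=(.5207,.018),l1=(.516,.116),l3=(.69,.09)).items():
    m=(W[:,2]>.12)&(W[:,2]<.16)&(np.hypot(W[:,0]-c[0],W[:,1]-c[1])<.035); q=W[m]
    if m.sum(): print(nm,m.sum(),np.median(q[:,2]).round(4),np.percentile(q[:,2],[3,97]).round(4),cv2.minEnclosingCircle(q[:,:2].astype(np.float32)))
m=(W[:,2]>.106)&(W[:,2]<.114)&(np.hypot(W[:,0]-.655,W[:,1]+.073)<.02); q=W[m]; print(m.sum(),q.mean(0) if m.sum() else 0)
```

```text
8.8833 [0.52052865 0.01870745 0.37817539] [ 2.29204167e+01 -2.62691947e-01  1.05759285e-02] 0.09323957384466532 [-0.59192771 -0.82674577 -0.00343706]
can 2625 0.13 [0.1253 0.1313] ((0.5211162567138672, 0.019344981759786606), 0.020288104191422462)
l1 3190 0.1298 [0.1282 0.1312] ((0.5255997180938721, 0.10939796268939972), 0.020351070910692215)
l3 2513 0.1295 [0.1217 0.1309] ((0.688267707824707, 0.08934631198644638), 0.020625535398721695)
217 [ 0.65350166 -0.07307047  0.11110307]
```

View pics/w4.png

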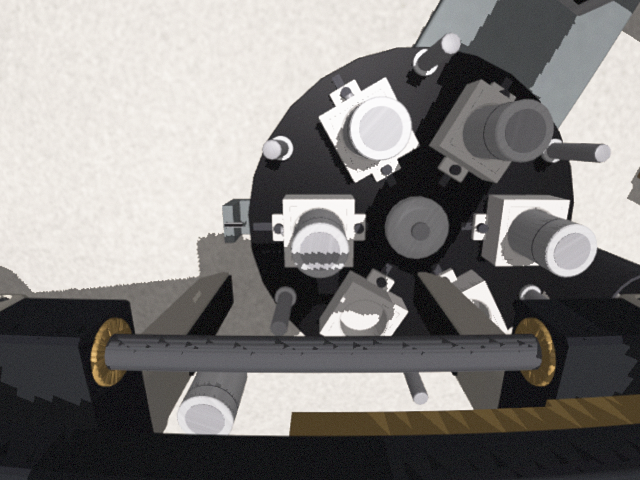

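The canister's top is at 0.130 m, level with loaded_1's, so it's home. In the picture it's in the nest at about (318,240), and the next pocket is at (363,310). Next I move above the peg.

>>> drive_tool --plan '[[[0.0173,0.0276,0,0,0,0,0.26],[0.0347,0.0552,0,0,0,0,0.26],[0.052,0.0827,0,0,0,0,0.26],[0.0694,0.1103,0,0,0,0,0.26],[0.0867,0.1379,0,0,0,0,0.26]]]'

```text
t: 9.3
tool_pos: [0.6544, -0.0759, 0.3741]
tcp_rot: [-0.0, 0.98, 0.199, -0.002]
ft_force: [-1.1, 0.1, 0.4]
opening: 0.0643
```

>>> drive_tool --plan '[[[0,0,0.02,0,0,0,0.26],[0,0,0.04,0,0,0,0.26],[0,0,0.055,0,0,0,0.26],[0,0,0.055,0,0,0,0.26],[0,0,0.055,0,0,0,0.26]]]'

```text
t: 9.72
tool_pos: [0.6532, -0.0748, 0.319]
tcp_rot: [-0.001, 0.98, 0.199, -0.002]
ft_force: [0.5, 0.4, 0.8]
opening: 0.0311
```

```bash
python3 - <<'E'
from h import *
d=snap("wrist"); cv2.imwrite("pics/w5.png",d["color"])
s=bot.state(); print(s["t"],s["tool_pos"],R.from_matrix(q2R(s["tcp_rot"])@np.diag([1,-1,-1])).as_euler('zyx',degrees=True),s["opening"],s["ft_force"])
W=cloud(d).reshape(-1,3)
for z in (.085,.095,.105,):
  m=(W[:,2]>z)&(W[:,2]<z+.01)&(np.hypot(W[:,0]-.6545,W[:,1]+.075)<.018); q=W[m]
  if m.sum(): print(z,m.sum(),q.mean(0).round(4),cv2.minEnclosingCircle(q[:,:2].astype(np.float32)))
E
python3 plan.py 0.6546 -0.0747 0.276 23.1 1
```

```text
9.7667 [ 0.65368702 -0.07465111  0.32052522] [2.29448265e+01 8.58206295e-02 1.78686372e-02] 0.02703576055967393 [ 0.45447371 -0.04070454  0.57530178]
0.085 103 [ 0.6528 -0.0701  0.0899] ((0.6549237966537476, -0.07470834255218506), 0.007098841015249491)
0.095 119 [ 0.653 -0.07   0.1  ] ((0.6549320220947266, -0.07434415817260742), 0.0070258439518511295)
0.105 498 [ 0.6546 -0.0737  0.1117] ((0.6549012660980225, -0.0745435357093811), 0.007030034437775612)
[0.0009 0.0004 0.0445] [-0.05  0.07 -0.16]
```

View pics/w5.png

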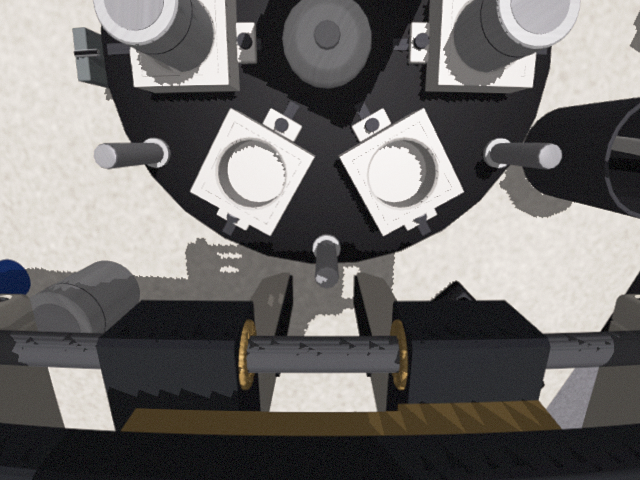

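The peg is at (328,270), between the open fingers and at the position I measured. The next and third pockets are at (253,175) and (398,175). I lower the fingers around it.

>>> drive_tool --plan '[[[0.001,0,0.01,0,0,0,0.26],[0.001,0,0.025,0,0,0,0.26],[0.001,0,0.038,0,0,0,0.26],[0.001,0,0.044,0,0,0,0.26],[0.001,0,0.044,0,0,0,0.26]]]'

```text
t: 10.18
tool_pos: [0.6541, -0.0745, 0.2753]
tcp_rot: [-0.0, 0.98, 0.199, -0.002]
ft_force: [-0.2, 1.1, 0.8]
opening: 0.0244
```

Run:
```python
from h import *
# arc in calls: tool rotates with the dial, so the chord is the same in every call
r=.138
for a in (6,10,12,15): # deg per call
    rows=5
    for i in range(1,rows+1):
        t=np.radians(a*i/rows); print(a,i,"x",round(-r*np.sin(t),4),"y",round(-r*(1-np.cos(t)),4),"wz",a*i/rows)
s=bot.state(); print(s["t"],s["tool_pos"],s["tcp_rot"],s["opening"],s["ft_force"])
```

```text
6 1 x -0.0029 y -0.0 wz 1.2
6 2 x -0.0058 y -0.0001 wz 2.4
6 3 x -0.0087 y -0.0003 wz 3.6
6 4 x -0.0115 y -0.0005 wz 4.8
6 5 x -0.0144 y -0.0008 wz 6.0
10 1 x -0.0048 y -0.0001 wz 2.0
10 2 x -0.0096 y -0.0003 wz 4.0
10 3 x -0.0144 y -0.0008 wz 6.0
10 4 x -0.0192 y -0.0013 wz 8.0
10 5 x -0.024 y -0.0021 wz 10.0
12 1 x -0.0058 y -0.0001 wz 2.4
12 2 x -0.0115 y -0.0005 wz 4.8
12 3 x -0.0173 y -0.0011 wz 7.2
12 4 x -0.023 y -0.0019 wz 9.6
12 5 x -0.0287 y -0.003 wz 12.0
15 1 x -0.0072 y -0.0002 wz 3.0
15 2 x -0.0144 y -0.0008 wz 6.0
15 3 x -0.0216 y -0.0017 wz 9.0
15 4 x -0.0287 y -0.003 wz 12.0
15 5 x -0.0357 y -0.0047 wz 15.0
10.1833 [ 0.65408483 -0.07452448  0.27532707] [-3.30748755e-04  9.80034914e-01  1.98818118e-01 -1.67738922e-03] 0.024437694435320397 [-0.245712    1.14014048  0.80422564]
```

>>> drive_tool --plan '[[[-0.0058,-0.0001,0,0,0,2.4,0.26],[-0.0115,-0.0005,0,0,0,4.8,0.26],[-0.0173,-0.0011,0,0,0,7.2,0.26],[-0.023,-0.0019,0,0,0,9.6,0.26],[-0.0287,-0.003,0,0,0,12,0.26]]]'

```text
t: 10.6
tool_pos: [0.6298, -0.0817, 0.2783]
tcp_rot: [-0.001, 0.995, 0.095, 0.006]
ft_force: [8.2, 1.8, -7.2]
opening: 0.0242
```

>>> drive_tool --plan '[[[-0.0058,-0.0001,0,0,0,2.4,0.26],[-0.0115,-0.0005,0,0,0,4.8,0.26],[-0.0173,-0.0011,0,0,0,7.2,0.26],[-0.023,-0.0019,0,0,0,9.6,0.26],[-0.0287,-0.003,0,0,0,12,0.26]]]'

```text
t: 11.02
tool_pos: [0.6009, -0.085, 0.2783]
tcp_rot: [-0.001, 1.0, -0.01, 0.005]
ft_force: [5.9, 0.1, -5.3]
opening: 0.0245
```

>>> drive_tool --plan '[[[-0.0058,-0.0001,0,0,0,2.4,0.26],[-0.0115,-0.0005,0,0,0,4.8,0.26],[-0.0173,-0.0011,0,0,0,7.2,0.26],[-0.023,-0.0019,0,0,0,9.6,0.26],[-0.0287,-0.003,0,0,0,12,0.26]]]'

```text
t: 11.43
tool_pos: [0.5718, -0.082, 0.2783]
tcp_rot: [-0.0, 0.993, -0.115, 0.004]
ft_force: [4.7, 0.1, -3.5]
opening: 0.0244
```

>>> drive_tool --plan '[[[-0.0058,-0.0001,0,0,0,2.4,0.26],[-0.0115,-0.0005,0,0,0,4.8,0.26],[-0.0173,-0.0011,0,0,0,7.2,0.26],[-0.023,-0.0019,0,0,0,9.6,0.26],[-0.0287,-0.003,0,0,0,12,0.26]]]'

```text
t: 11.85
tool_pos: [0.5439, -0.0727, 0.2783]
tcp_rot: [-0.0, 0.976, -0.218, 0.003]
ft_force: [2.6, -0.8, -1.8]
opening: 0.0243
```

>>> drive_tool --plan '[[[-0.0058,-0.0001,0,0,0,2.4,0.26],[-0.0115,-0.0005,0,0,0,4.8,0.26],[-0.0173,-0.0011,0,0,0,7.2,0.26],[-0.023,-0.0019,0,0,0,9.6,0.26],[-0.0287,-0.003,0,0,0,12,0.26]]]'

```text
t: 12.27
tool_pos: [0.5186, -0.0577, 0.2783]
tcp_rot: [-0.0, 0.948, -0.319, 0.002]
ft_force: [0.8, -0.5, -0.7]
opening: 0.0244
```

>>> drive_tool --plan '[[[0,0,0,0,0,0,0.26],[0,0,0,0,0,0,0.26],[0,0,0,0,0,0,0.26],[0,0,0,0,0,0,0.26]]]'

```text
t: 12.6
tool_pos: [0.518, -0.0576, 0.2774]
tcp_rot: [-0.0, 0.948, -0.318, 0.0]
ft_force: [-0.2, -0.0, -0.9]
opening: 0.0243
```

```bash
cat > chk.py <<'E'
from h import *
import scipy.cluster.hierarchy as hc,sys
d=snap("wrist"); cv2.imwrite("pics/"+sys.argv[1],d["color"])
s=bot.state(); print(s["t"],s["tool_pos"],R.from_matrix(q2R(s["tcp_rot"])@np.diag([1,-1,-1])).as_euler('zyx',degrees=True),s["opening"],s["ft_force"])
W=cloud(d).reshape(-1,3)
m=(W[:,2]>.106)&(W[:,2]<.117)&(np.abs(np.hypot(W[:,0]-.6005,W[:,1]-.0515)-.138)<.02)
P=W[m]; l=hc.fcluster(hc.linkage(P[:,:2],'single'),0.004,'distance')
for k in set(l):
    q=P[l==k]; 
    if len(q)>40:
        c,r=cv2.minEnclosingCircle(q[:,:2].astype(np.float32)); print("peg",len(q),np.round(c,4),round(r,4),"ang",np.degrees(np.arctan2(c[1]-.0515,c[0]-.6005)).round(1))
E
python3 chk.py w6.png
```

```text
12.65 [ 0.51792486 -0.05765188  0.27725008] [-3.70604214e+01 -1.84634536e-02  8.46660881e-03] 0.02425207852812786 [-0.36835094 -0.12774227 -0.16419321]
peg 1021 [ 0.6544 -0.0757] 0.0075 ang -67.0
peg 1022 [0.4643 0.068 ] 0.008 ang 173.1
peg 367 [ 0.5029 -0.044 ] 0.011 ang -135.6
peg 1113 [ 0.5285 -0.0612] 0.0175 ang -122.6
```

The dial has clicked round: its pegs are at −67.0° and 173.1°. I lift off and retreat towards the free desk.

>>> drive_tool --plan '[[[0,0,-0.015,0,0,0,0.26],[0,0,-0.035,0,0,0,0.26],[0,0,-0.06,0,0,0,0.26],[0,0,-0.09,0,0,0,0.26],[0,0,-0.12,0,0,0,0.26]]]'

```text
t: 13.07
tool_pos: [0.5175, -0.0576, 0.3981]
tcp_rot: [0.0, 0.948, -0.318, -0.001]
ft_force: [-0.4, 0.5, 0.7]
opening: 0.0244
```

>>> drive_tool --plan '[[[0.0,0.03,0,0,0,0,0.26],[0,0.06,0,0,0,0,0.26],[0,0.08,0,0,0,0,0.26],[0,0.08,0,0,0,0,0.26],[0,0.08,0,0,0,0,0.26]]]'

```text
t: 13.48
tool_pos: [0.4691, -0.1223, 0.3973]
tcp_rot: [-0.0, 0.948, -0.319, 0.0]
ft_force: [0.2, 0.4, 0.2]
opening: 0.0243
```

```bash
python3 chk.py w7.png
python3 - <<'E'
from h import *
d=snap("side"); cv2.imwrite("pics/side1.png",d["color"]); d2=snap("top")
W=cloud(d2).reshape(-1,3)
for nm,c in dict(can=(.526,.109),l1=(.606,.146),l3=(.678,-.006),wide=(.4886,-.2075),).items():
    lo=.066 if nm=="wide" else .12
    m=(W[:,2]>lo)&(W[:,2]<.14)&(np.hypot(W[:,0]-c[0],W[:,1]-c[1])<.035); q=W[m]
    if m.sum()>5: print(nm,m.sum(),np.median(q[:,2]).round(4),cv2.minEnclosingCircle(q[:,:2].astype(np.float32)))
E
```

```text
13.5333 [ 0.46975196 -0.12112211  0.39730345] [-37.08151343  -0.04736635   0.04023194] 0.02421426247954542 [ 0.10651066  0.06459213 -0.09214501]
peg 377 [ 0.6552 -0.0743] 0.0077 ang -66.5
peg 285 [ 0.5186 -0.0578] 0.007 ang -126.8
peg 375 [0.464  0.0681] 0.0074 ang 173.1
can 249 0.1284 ((0.530861496925354, 0.10305656492710114), 0.02042946219444275)
l1 240 0.1279 ((0.6107585430145264, 0.14422471821308136), 0.021039120852947235)
l3 234 0.1284 ((0.6755920648574829, -0.006805811543017626), 0.02067486196756363)
wide 468 0.0747 ((0.48793986439704895, -0.20859576761722565), 0.029540913179516792)
```

View pics/side1.png

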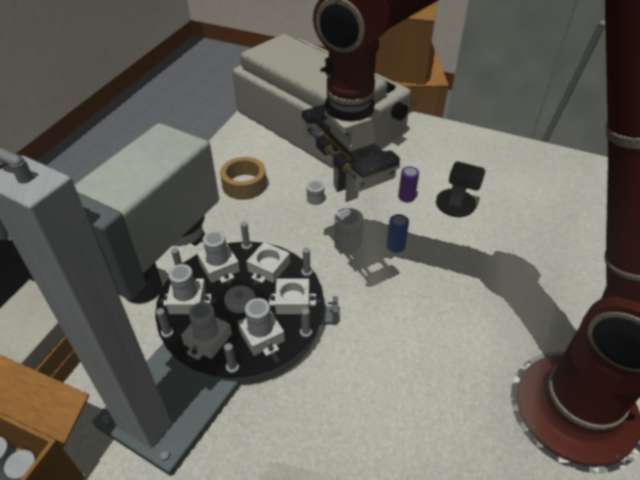

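The side view shows the canister home at (258,325), one click clockwise, and an empty pocket at the mark (292,295). The other tins are in their pockets, and the gripper is clear of the desk items at (350,170).

```bash
python3 -c "
from station import job
print(job.sign_off())"
```

```text
the job is handed in; nothing more can be done
None
```

I loaded the canister into the pocket at the mark, turned the dial one click clockwise by its peg, and handed the job in at about 13.6 s. The sign-off reports no verdict.

- **Seating:** the nest sat about 87 mm from the dial's axis rather than 95 mm. The largest push I read was about 6 N at the ball and 12 N on the floor. Those are readings at the end of each move, so brief peaks in between were not seen.
- **Canister and loaded tins:** after the turn the canister's top was at 0.128 m, level with loaded_1 and loaded_3. loaded_2 I checked only by eye, and it is in its pocket.
- **Dial:** I guided the peg with the fingers held loosely around it. The pegs ended within about 0.5° of the click position, and an empty pocket is at the mark.
- **Desk:** the wide tin measured within about 1.5 mm of its start. The short tin and the scanner looked unmoved in the last picture, but I did not measure them.
- **End state:** the arm is clear of everything and the wrist force read about zero.

No check failed. The only disagreement was 2 to 4 mm between the fixed cameras and the wrist camera, and I used the wrist camera for the fit.

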